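# Swing the counterweighted barrier open and slide the vial carrier home

### The arm

A 6-joint arm with a two-finger parallel gripper is mounted at the origin on a cart in front of the work surface, level with it; the furniture and walls round the work are solid. World frame = base frame: x ahead of the robot, y to its left, z up, the work surface at z = 0. Lengths are in m, angles in rad, forces in N, time in s.
With the tool pointing down it reaches from about 0.275 to 0.85 m from the base axis. Payload 5.2 kg.
Tool frame: the origin (TCP) lies between the finger pads; the fingertips stand 11 mm ahead of it and the grasp point (between the pads) lies 8 mm behind it; z points along the fingers, y is the line along which they close (so a half turn about z gives the same grasp; the last joint's range is limited). The gripper opens to 85 mm and grips with 20 to 120 N. Pads are 22 mm wide; open, the fingers measure 114 mm over their backs; the gripper's body (76 mm by 85 mm) begins 54 mm behind the grasp point. The pads swing forward as they close: fully open they stand 13 mm farther back than shut.
Start: joints at [-1.514, 0.259, 1.535, -0, 1.348, -0.203], TCP at [0.141, -0.532, 0.242] pointing down, gripper open.
Joint ranges: [-3.14, 3.14], [-0.91, 2.08], [0.19, 2.58], [-1.22, 4.36], [0.22, 2.71], [-3.12, 3.12]. Speed limits (rad/s): [2.57, 2.57, 3.14, 3.14, 3.14, 3.14].

### API

Orientations are given as a unit quaternion [x, y, z, w].
In Python, from workcell import env, imaging, close_job gives the robot as it stands.
- The arm moves only by the tool jog_arm, never from a script. Its argument "rows" is a list that holds one entry, the list of rows, each a list of 7 numbers: the shift along the tool's x, y, z in mm, then the turn, a rotation vector about the tool's x, y, z in degrees, then the finger opening in mm, from 0 to 85.4. In form: [[[tx, ty, tz, wx, wy, wz, grip], ...]]. A call has exactly 10 rows; each row is the pose to reach, as a shift and turn from the pose commanded when the call began, along the tool's axes at that moment; what a row does not reach only later rows make up. A row lasts 1/8 s, in which the tool goes at most 62.5 mm and 10.7 degrees, less where a joint would pass 70% of its speed; a pose out of reach is approached as far as the arm can. A call with a gripper value outside its range is refused whole. The fingers move at their own pace and stop on an object; the grip force is fixed at half the most. Time passes only in rows, so rows that repeat a pose let the fingers close, or fill a call up. It gives the time, the measured TCP pose, the force, the opening and the grip force at its end, in the units of the state.
- env.sense(): the state, without advancing time (a new reading comes with each control period).
- imaging.snapshot(name): name is "side" or "top" or "wrist"; returns (picture, depth): 400x640x3 uint8, blue, green, red; 400x640 float32, m along the optical axis (not along the pixel's ray), 0 where there is no reading.
- imaging.camera_model(name): a dict with "K" (3x3 intrinsics, pixels), "cam_to_world" (4x4, takes a point from camera to world coordinates). Camera axes: x right, y up, looking along -z (the intrinsics and any distortion apply to the point x, -y, -z); pixel columns grow to the right and rows downward; lengths in m; the calibration is good to about 2 mm. A picture is of the moment at which its call begins: read the wrist's pose just before it. camera_model takes no time and is no camera call; for the wrist camera it gives the pose at the moment of the call.
- close_job(): hands the job in; it is judged then, once.
The state is a dict: "clock": time; "q": joint angles; "joint_velocities": joint speeds; "effort": joint torques, N m; "tool_pos": TCP position; "ee_rot": TCP orientation; "ft_force": force on the tool from outside, world axes, zero at the start; "moment": the same for the moment, N m; "width": opening from 0.0 (shut) to 1.0 (fully open); "gripper_force": force on a finger pad.
Only numpy, scipy, OpenCV 4.12 (cv2) and the standard library are available. Lean on these libraries where they do the work, as an engineer would, in place of code of your own. Each camera call takes 0.05 s, during which the arm holds its last target. There are 200 camera calls.

### The job

Push the red and white barrier arm of the sample lane up past its balance point so that it stays raised by itself. Then gently push the orange vial carrier along the lane, under where the arm was, until it stands fully home against the blue end stop. Only push with the fingers: do not lift or tip the carrier, leave it where it is until the barrier is up, and leave everything else in its place.

Things in the scene. Friction and masses are not known exactly. Their poses are not given: they have to be found in the camera images.
- lane: Fixed sample lane on a grey metal plate 6 mm thick. Origin: bench surface, mid-track, under the barrier. z up, x across the lane away from the robot, y along it to the open end. Plate x -56 to 56, y -147 to 141 mm. White rails, tops at z = 14, leave a 50 mm track (x -25 to 25). At x 38 to 54 stand two black sensors (y = -60 and 60, 22 mm long, tops z = 26); dark hinge post x 34 to 70, |y| < 25, top z = 50.
- barrier (a joint): Barrier arm angle, rad. 0: lowered, the arm slopes 20 degrees up from its hinge towards the robot, across the track. Grows as the arm is raised and swings over to the lane's +x; 1.36 is the raised stop, 8 degrees past upright. The steel counterweight on a stalk over the hinge makes it fall back to 0 below about 0.66 rad and go on to 1.36 and stay beyond that. It takes up to about 1.3 N at the cross bar.
- hinge (a point): Hinge axis of the barrier, a fixed point at x = 52, y = 0, z = 38 mm in the lane's frame; the axis runs along the lane's y. The counterweight (30 mm diameter, 30 mm wide) sits 30 mm from it, above it when lowered, behind it (+x) when raised.
- crossbar (a point): Middle of the black rubber cross bar at the free end of the barrier arm: a round bar 16 mm in diameter and 76 mm long along the lane's y, 95 mm from the hinge axis; lowered it is 70 mm above the bench at x = -37 mm of the lane. It moves with the arm (12 x 14 mm, red and white). Raised, arm and bar stand up to 140 mm high only 43 mm behind the middle of the track: keep a wide hand clear of them (narrow side across the lane, or leaning to -x).
- carrier: Orange plastic vial carrier, 44 (x) x 76 (y, along the lane) x 30 mm high, 0.15 to 0.27 kg, standing loose on the lane's plate between the rails (3 mm play each side) on the +y side of the barrier. Origin at the centre of its underside, z up. A vial with a blue cap, 20 mm in diameter, is fixed in its middle, its top 74 mm above the underside. Slides when pushed on its +y end face.
- bay (a point): Centre of the carrier's home place on the plate's top: x = 0, y = -93, z = 6 mm in the lane's frame. The blue end stop beyond it is 62 mm wide, its top 36 mm above the bench, its face at y = -131 mm.
- oil_jar: Bystander: glass jar of yellow oil, 100 mm in diameter, 192 mm tall; origin at the centre of its underside.
- blue_bottle: Bystander: clear sample bottle with a blue cap, 46 mm in diameter, 105 mm tall; origin at the centre of its underside.
- rack: Bystander: empty white vial rack, 64 x 140 x 38 mm (140 along its y); origin at the centre of its underside.
- tape_roll: Bystander: roll of beige tape lying flat, 68 mm in diameter, 19 mm high; origin at the centre of its underside.
- timer: Bystander: small white bench timer, 60 x 66 x 18 mm; origin at the centre of its underside.
- marker_red: Bystander: red marker lying on the bench, 17 x 128 x 15 mm (128 along its y); origin at the middle of its underside.
Mind the look-alikes: they are no part of the job. Of the things that look like the carrier, the larger one is meant.

How it is judged:
On the way, in this order (a step that is already met when the one before it is completed fails the run):
1. the barrier arm is up past its balance point and stands at its raised stop (value of joint barrier above 1.25 rad), for 0.3 s.
2. the carrier stands home against the end stop (y of carrier in the frame of lane between -0.103 and -0.085 m and x of carrier in the frame of lane between -0.012 and 0.012 m and angle between carrier's own z axis and vertical below 0.1 rad), for 0.2 s.
At the end, for the whole second after the job is handed in: The barrier stays raised (above 1.25 rad) and the carrier stands upright and at rest between the rails with its centre 85 to 103 mm from the barrier plane (within 8 mm of touching the end stop), untouched (all of step 2 and value of joint barrier above 1.25 rad and linear speed of carrier below 0.02 m/s and contact force between carrier and the fingers below 0.1 N).
It fails at once if the carrier is pressed with more than 45 N (contact force between carrier and the fingers above 45 N).
It fails at once if the carrier is moved more than 25 mm while the barrier is down (value of joint barrier below 0.6 rad and distance of carrier from where it was at the start of the episode above 0.025 m).
It fails at once if the carrier is lifted more than 15 mm off the plate (z of carrier in the frame of lane above 0.021 m).
It fails at once if the carrier is tipped more than about 25 degrees (angle between carrier's own z axis and vertical above 0.44 rad).
It fails at once if something else on the bench is moved more than 25 mm (distance of any of oil_jar, blue_bottle, rack, tape_roll, timer, marker_red from where it was at the start of the episode above 0.025 m).
It also fails if it takes over 58 s, if anything falls off the work surface, if the arm or the gripper's body presses on something with over 40 N, if the wrist force passes 120 N, or if a joint passes its speed limit or range.

## Working session

There is one attempt and no reset: what is moved stays moved. The work goes in short steps, Python scripts to look and compute and a tool call to move; the robot and the scene stay as the last step left them, time stands still between calls to the robot, and variables do not carry over. Pictures are saved under pics/ and viewed, at most 10 in all, crops included, and the job is handed in when it is done.

Besides the shell and the picture viewer there is one more tool, called after ">>>" by a JSON object that holds its "op" and its "data". jog_arm: Moves the arm, as the interface text tells. Its arguments: {"type":"object","properties":{"rows":{"type":"array","items":{"type":"array","items":{"type":"array","items":{"type":"number"}}}}},"required":["rows"]}

```bash
mkdir -p pics
cat > h.py <<'E'
from workcell import env, imaging, close_job
import numpy as np, cv2
def snap(n,f):
    m=imaging.camera_model(n); p,d=imaging.snapshot(n); cv2.imwrite(f'pics/{f}.png',p); np.savez(f'pics/{f}.npz',d=d,K=m['K'],T=m['cam_to_world']); return p,d
def cloud(f):
    z=np.load(f'pics/{f}.npz'); d,K,T=z['d'],z['K'],z['T']
    v,u=np.mgrid[:d.shape[0],:d.shape[1]]
    P=np.stack([(u-K[0,2])/K[0,0]*d,-(v-K[1,2])/K[1,1]*d,-d],-1)
    return P@T[:3,:3].T+T[:3,3]
E
python3 - <<'E'
from h import *
for n in ('top','side'): snap(n,n+'0')
print(env.sense()); print(imaging.camera_model('top'))
E
```

```text
{'clock': 0.1, 'q': array([-1.51381768e+00,  2.59304018e-01,  1.53597625e+00, -4.97956314e-06,
        1.34803465e+00, -2.02798720e-01]), 'joint_velocities': array([-1.45587238e-05,  6.43092501e-04, -3.13309864e-03,  4.17038803e-04,
        5.56912523e-04, -2.14426985e-03]), 'effort': array([ 2.74660626e-03, -4.46965814e+01, -2.91248488e+01, -3.29874738e-04,
        6.26266861e-03, -4.97092245e-06]), 'tool_pos': array([ 0.14127048, -0.53106316,  0.24153854]), 'ee_rot': array([ 9.91575879e-01,  1.29524265e-01,  6.03082317e-05, -8.59021250e-04]), 'ft_force': array([ 0.06532607, -0.30887326,  0.272557  ]), 'moment': array([ 0.02451962, -0.03511905,  0.02395602]), 'gripper_force': 0.0, 'width': 0.9960154360957036}
{'K': array([[484.70350923,   0.        , 322.54051005],
       [  0.        , 484.70350923, 200.66173396],
       [  0.        ,   0.        ,   1.        ]]), 'cam_to_world': array([[-0.0052198 ,  0.98660311, -0.16305539,  0.18736622],
       [-0.99988274, -0.00749694, -0.01335319, -0.03082809],
       [-0.01439672,  0.16296657,  0.98652655,  1.71255153],
       [ 0.        ,  0.        ,  0.        ,  1.        ]])}
```

View pics/top0.png

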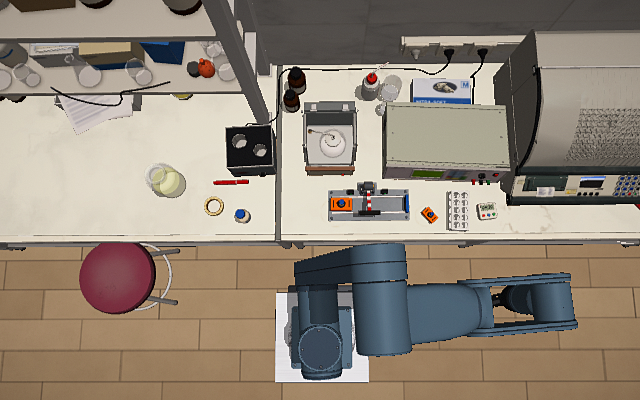

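View pics/side0.png

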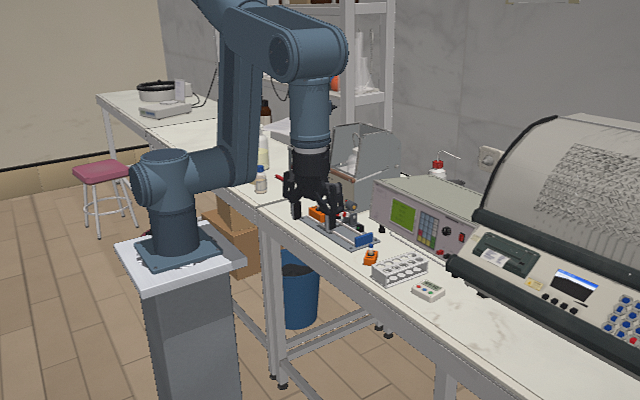

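The top view shows the lane around (370,205), with the carrier at (341,204) on its left (+y) end. The barrier crosses at about (369,200), and a small orange decoy sits at (429,214). The arm is off to the right, clear of everything.

Run:
```python
from h import *
P=cloud('top0'); p=cv2.imread('pics/top0.png')
for u,v in [(328,190),(410,190),(328,221),(410,221),(335,215),(400,215),(369,214),(343,204),(300,225),(405,205)]: print((u,v),P[v,u].round(4))
c=cv2.resize(p[170:240,310:510],None,fx=4,fy=4,interpolation=cv2.INTER_CUBIC); cv2.imwrite('pics/c1.png',c)
hsv=cv2.cvtColor(p,cv2.COLOR_BGR2HSV)
m=(hsv[...,0]<18)&(hsv[...,1]>180)&(hsv[...,2]>150); m[:185]=0;m[225:]=0;m[:,:325]=0;m[:,355:]=0
Q=P[m]; Q=Q[(Q[:,2]>.03)&(Q[:,2]<.042)]; print(len(Q),Q.min(0),Q.max(0),Q.mean(0)); print(cv2.minAreaRect((Q[:,:2]*1000).astype(np.float32)))
# anything with 3<z<60mm near lane
z=P[...,2]; m=((z>.0035)&(z<.012)).astype(np.uint8); m[:180]=0;m[228:]=0;m[:,:322]=0;m[:,418:]=0
n,l,s,_=cv2.connectedComponentsWithStats(m); print(s)
Q=P[m>0]; print(cv2.minAreaRect((Q[:,:2]*1000).astype(np.float32)), np.percentile(z[222:232,330:410],[10,50,90]))
```

```text
(328, 190) [ 0.5088 -0.0275  0.0018]
(410, 190) [ 0.5075 -0.3221 -0.0039]
(328, 221) [ 0.3968 -0.0267  0.0013]
(410, 221) [ 0.3952 -0.318  -0.0025]
(335, 215) [ 0.4174 -0.0517  0.0068]
(400, 215) [ 0.4153 -0.2813  0.0102]
(369, 214) [ 0.4104 -0.1663  0.078 ]
(343, 204) [ 0.4485 -0.079   0.0587]
(300, 225) [0.3826 0.0726 0.0062]
(405, 205) [ 0.4464 -0.2955  0.0393]
155 [ 0.43351581 -0.10812389  0.03001493] [ 0.47444503 -0.03756353  0.04199832] [ 0.45280739 -0.07298972  0.03577837]
((453.97894287109375, -72.7733383178711), (70.31625366210938, 40.732147216796875), 89.1671371459961)
[[     0      0    640    400 254406]
 [   322    181      3      1      3]
 [   326    180      1      1      1]
 [   329    180      3      3      3]
 [   333    181      1      1      1]
 [   336    180      1      1      1]
 [   342    181      1      2      2]
 [   344    180      3      3      5]
 [   348    180      1      1      1]
 [   350    181      3      3      4]
 [   352    180      1      1      1]
 [   356    180      2      2      2]
 [   325    180     86     45   1257]
 [   365    180     
[... 4977 characters left out ...]
  3      2      3]
 [   350    226      1      1      1]
 [   352    227      1      1      1]
 [   360    226      1      1      1]
 [   362    227      2      1      2]
 [   366    226      1      2      2]
 [   369    226      1      1      1]
 [   381    226      1      1      1]
 [   387    226      1      2      2]
 [   391    226      2      2      3]
 [   397    227      2      1      2]
 [   400    227      1      1      1]
 [   405    227      1      1      1]
 [   407    226      3      2      4]
 [   417    226      1      1      1]]
((458.7622375488281, -175.85581970214844), (340.40283203125, 170.4032745361328), 89.6431655883789) [-5.20469936e-03  2.45573809e-05  5.12716234e-03]
```

View pics/c1.png

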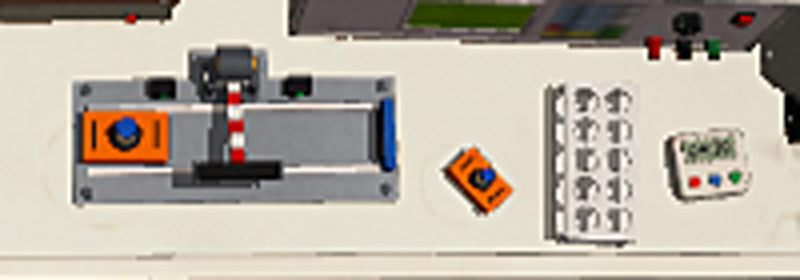

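The enlarged crop shows the plate corners at about (73,80), (394,78), (73,204) and (398,206). The carrier spans 80–169 × 110–162. The black cross bar runs 193–282 at row 171, and the blue stop is at about 388.

```bash
cat >> h.py <<'E'
def ray(f,u,v,z):
    q=np.load(f'pics/{f}.npz'); K,T=q['K'],q['T']
    r=T[:3,:3]@np.array([(u-K[0,2])/K[0,0],-(v-K[1,2])/K[1,1],-1]); o=T[:3,3]; return o+r*(z-o[2])/r[2]
E
python3 - <<'E'
from h import *
f=lambda u,v,z:(ray('top0',310+(u+.5)/4-.5,170+(v+.5)/4-.5,z)*1000).round(1)
C=[f(u,v,.006) for u,v in [(73,80),(394,78),(73,204),(398,206)]]; print(C,np.mean(C,0))
print('carrier',[f(u,v,.036) for u,v in [(81,110),(169,111),(81,162),(169,163)]])
print('bar',f(194,171,.078),f(282,170,.078)); print('stop',f(384,100,.036),f(384,168,.036),f(395,100,.036))
print('post',f(237,47,.05))
E
```

```text
[array([509.4, -27. ,   6. ]), array([ 508.9, -313.8,    6. ]), array([397.6, -26.3,   6. ]), array([ 393.8, -313.4,    6. ])] [ 452.425 -170.125    6.   ]
carrier [array([476.9, -33.9,  36. ]), array([ 475.4, -111.1,   36. ]), array([430.8, -33.6,  36. ]), array([ 429.3, -110.4,   36. ])]
bar [ 416.2 -129.5   78. ] [ 416.5 -204.3   78. ]
stop [ 483.7 -299.4   36. ] [ 423.6 -297.5   36. ] [ 483.6 -309.1   36. ]
post [ 529.2 -170.6   50. ]
```

```bash
cat >> h.py <<'E'
from scipy.spatial.transform import Rotation as Ro
O=np.array([.4525,-.167,0])
def rows(lean,targets):
    "lane targets mm -> tool-frame shift mm + rotvec deg from present pose"
    s=env.sense(); R=Ro.from_quat(s['ee_rot']); a=np.radians(lean)
    Rt=Ro.from_matrix(np.array([[np.cos(a),0,np.sin(a)],[0,-1,0],[np.sin(a),0,-np.cos(a)]]))
    w=np.degrees((R.inv()*Rt).as_rotvec())
    print('now lane',((s['tool_pos']-O)*1000).round(1),'F',s['ft_force'].round(2),'t',s['clock'],'q',s['q'].round(2))
    for t in targets: print(t,R.inv().apply(O*1000+np.array(t)-s['tool_pos']*1000).round(1),w.round(1))
E
python3 -c "
from h import *
rows(35,[(-85,0,200),(-85,0,160)])"
```

```text
now lane [-311.2 -364.1  241.5] F [ 0.07 -0.31  0.27] t 0.1 q [-1.51  0.26  1.54 -0.    1.35 -0.2 ]
(-85, 0, 200) [ 312.1 -293.7   42.1] [-4.6 34.8 14.4]
(-85, 0, 160) [ 312.1 -293.6   82.1] [-4.6 34.8 14.4]
```

>>> {"op": "jog_arm", "data": {"rows": [[[39,-37,5,-0.6,4.3,1.8,30],[78,-73,10,-1.1,8.7,3.6,30],[117,-110,16,-1.7,13,5.4,30],[156,-147,21,-2.3,17.4,7.2,30],[195,-184,26,-2.9,21.7,9,30],[234,-220,32,-3.4,26.1,10.8,30],[273,-257,37,-4,30.4,12.6,30],[312,-294,42,-4.6,34.8,14.4,30],[312,-294,42,-4.6,34.8,14.4,30],[312,-294,42,-4.6,34.8,14.4,30]]]}}

```text
clock: 1.35
tool_pos: [0.3673, -0.1677, 0.2006]
ee_rot: [0.954, 0.001, 0.301, 0.001]
ft_force: [-0.4, -0.9, 0.3]
width: 0.352
gripper_force: 0.0
```

```bash
python3 -c "
from h import *
rows(35,[(-100,0,200),(-100,0,60),(-100,0,48),(-70,0,48)])
snap('wrist','w1')
p,_=snap('side','s1'); cv2.imwrite('pics/s1c.png',cv2.resize(p[150:290,240:430],None,fx=3,fy=3))"
```

```text
now lane [-85.2  -0.7 200.6] F [-0.36 -0.88  0.34] t 1.35 q [-1.26 -0.25  2.32  0.71  0.99 -0.07]
(-100, 0, 200) [-12.5  -0.7  -8. ] [0.1 0.  0.1]
(-100, 0, 60) [-92.8  -1.1 106.7] [0.1 0.  0.1]
(-100, 0, 48) [-99.7  -1.1 116.5] [0.1 0.  0.1]
(-70, 0, 48) [-75.1  -1.1 133.7] [0.1 0.  0.1]
```

View pics/s1c.png

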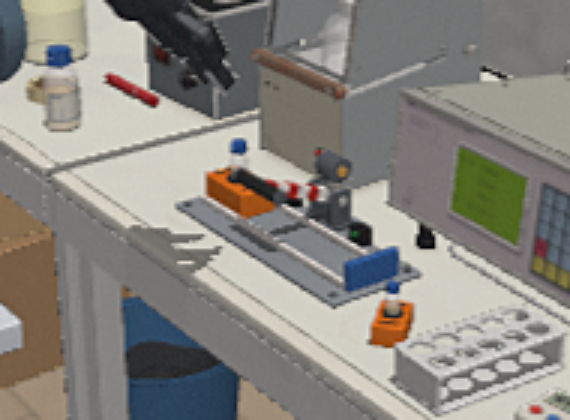

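The fingers hover above and robot-side of the lane. The barrier and carrier are undisturbed and the lane front is clear, so I'll descend in front of the bar.

>>> {"op": "jog_arm", "data": {"rows": [[[-20,0,10,0,0,0,30],[-40,-1,30,0,0,0,30],[-60,-1,60,0,0,0,30],[-80,-1,90,0,0,0,30],[-93,-1,107,0,0,0,30],[-100,-1,116,0,0,0,30],[-100,-1,116,0,0,0,30],[-92,-1,122,0,0,0,30],[-84,-1,128,0,0,0,30],[-84,-1,128,0,0,0,30]]]}}

```text
clock: 2.7
tool_pos: [0.3725, -0.1675, 0.0479]
ee_rot: [0.954, 0.001, 0.301, 0.001]
ft_force: [-1.2, 0.0, 0.1]
width: 0.354
gripper_force: 0.0
```

```bash
python3 -c "
from h import *
b=np.array([-49,0,54])
rows(35,[b+np.array([x,0,z]) for x,z in [(-14,-6),(-7,-6),(0,0),(7,15),(16.5,28.6),(28.2,40.3),(41.8,49.8),(52,55),(57,57)]])
p,_=snap('side','s2'); cv2.imwrite('pics/s2c.png',cv2.resize(p[150:290,240:430],None,fx=3,fy=3))"
```

```text
now lane [-80.   -0.5  47.9] F [-1.2   0.03  0.09] t 2.7 q [-1.24  0.2   2.55  1.32  0.59 -0.87]
[-63   0  48] [13.9 -0.5  9.7] [ 0.1 -0.1  0.1]
[-56   0  48] [19.7 -0.5 13.7] [ 0.1 -0.1  0.1]
[-49   0  54] [28.8 -0.5 12.8] [ 0.1 -0.1  0.1]
[-42   0  69] [43.2 -0.4  4.5] [ 0.1 -0.1  0.1]
[-32.5   0.   82.6] [58.8 -0.4 -1.1] [ 0.1 -0.1  0.1]
[-20.8   0.   94.3] [75.1 -0.3 -4. ] [ 0.1 -0.1  0.1]
[ -7.2   0.  103.8] [91.7 -0.3 -4. ] [ 0.1 -0.1  0.1]
[  3   0 109] [103.   -0.3  -2.3] [ 0.1 -0.1  0.1]
[  8   0 111] [108.2  -0.3  -1.1] [ 0.1 -0.1  0.1]
```

View pics/s2c.png

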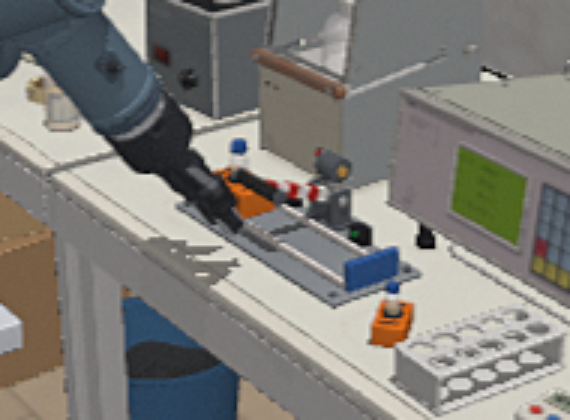

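The fingertips are just robot-side of and below the bar, and the carrier is untouched. Next I push the bar up along its arc.

>>> {"op": "jog_arm", "data": {"rows": [[[14,0,10,0,0,0,30],[20,0,14,0,0,0,30],[29,0,13,0,0,0,30],[36,0,8,0,0,0,30],[43,0,5,0,0,0,30],[51,0,1,0,0,0,30],[59,0,-1,0,0,0,30],[67,0,-3,0,0,0,30],[75,0,-4,0,0,0,30],[83,0,-4,0,0,0,30]]]}}

```text
clock: 4.0
tool_pos: [0.4373, -0.1663, 0.0983]
ee_rot: [0.954, 0.0, 0.3, 0.001]
ft_force: [-0.9, -0.7, 0.2]
width: 0.35
gripper_force: 0.2
```

>>> {"op": "jog_arm", "data": {"rows": [[[9,0,0,0,0,0,30],[15,0,1,0,0,0,30],[20,0,2,0,0,0,30],[25,0,3,0,0,0,30],[29,0,4,0,0,0,30],[33,0,6,0,0,0,30],[33,0,6,0,0,0,30],[33,0,6,0,0,0,30],[33,0,6,0,0,0,30],[33,0,6,0,0,0,30]]]}}

```text
clock: 5.25
tool_pos: [0.468, -0.1664, 0.1121]
ee_rot: [0.954, 0.0, 0.301, 0.0]
ft_force: [0.0, -0.6, -0.2]
width: 0.348
gripper_force: 0.0
```

```bash
python3 -c "
from h import *
rows(35,[(-60,0,150),(-60,190,150)])
p,_=snap('side','s3'); cv2.imwrite('pics/s3c.png',cv2.resize(p[150:290,240:430],None,fx=3,fy=3))"
```

```text
now lane [ 15.5   0.6 112.1] F [ 0.01 -0.57 -0.17] t 5.25 q [-0.91  0.12  2.3   1.02  0.56 -0.18]
(-60, 0, 150) [-40.1   0.7 -74.3] [ 0. -0.  0.]
(-60, 190, 150) [ -40.1 -189.3  -74.5] [ 0. -0.  0.]
```

View pics/s3c.png

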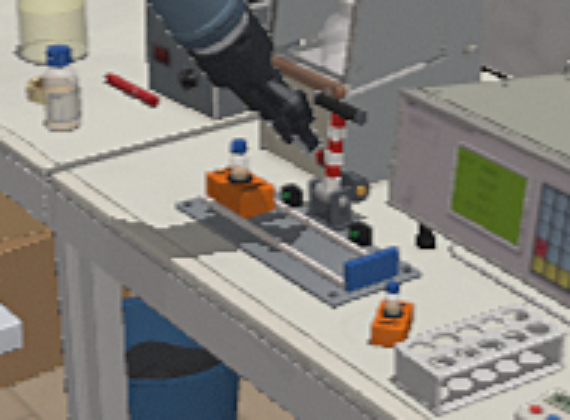

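The barrier stands raised at the stop and the carrier has not moved. Next I withdraw and go round to the carrier's +y end.

>>> {"op": "jog_arm", "data": {"rows": [[[-20,0,-37,0,0,0,30],[-40,0,-74,0,0,0,30],[-40,-30,-74,0,0,0,30],[-40,-60,-74,0,0,0,30],[-40,-90,-74,0,0,0,30],[-40,-120,-74,0,0,0,30],[-40,-150,-74,0,0,0,30],[-40,-190,-74,0,0,0,30],[-40,-190,-74,0,0,0,30],[-40,-190,-74,0,0,0,30]]]}}

```text
clock: 6.55
tool_pos: [0.3931, 0.0239, 0.1499]
ee_rot: [0.954, 0.001, 0.301, 0.001]
ft_force: [0.2, 0.1, -0.1]
width: 0.351
gripper_force: 0.0
```

```bash
python3 -c "
from h import *
rows(35,[(-10,190,90),(-2,190,50),(-2,190,34),(-2,180,34)])"
```

```text
now lane [-59.4 190.9 149.9] F [ 0.18  0.13 -0.15] t 6.55 q [-0.47 -0.26  2.49  0.66  0.44  0.56]
(-10, 190, 90) [ 6.1  0.8 77.4] [ 0.  -0.   0.2]
(-2, 190, 50) [-10.3   0.8 114.8] [ 0.  -0.   0.2]
(-2, 190, 34) [-19.5   0.8 127.9] [ 0.  -0.   0.2]
(-2, 180, 34) [-19.5  10.8 127.9] [ 0.  -0.   0.2]
```

>>> {"op": "jog_arm", "data": {"rows": [[[3,0,30,0,0,0,30],[6,1,60,0,0,0,30],[6,1,77,0,0,0,30],[-2,1,95,0,0,0,30],[-10,1,115,0,0,0,30],[-16,1,122,0,0,0,30],[-19,1,128,0,0,0,30],[-19,1,128,0,0,0,30],[-19,1,128,0,0,0,30],[-19,1,128,0,0,0,30]]]}}

```text
clock: 7.8
tool_pos: [0.4513, 0.0218, 0.0347]
ee_rot: [0.953, -0.0, 0.301, 0.001]
ft_force: [-0.7, 0.7, -0.5]
width: 0.351
gripper_force: 0.0
```

```bash
python3 -c "
from h import *
rows(35,[(-2,190,34),(-2,170,34),(-2,-30,34)])
p,_=snap('side','s4'); cv2.imwrite('pics/s4c.png',cv2.resize(p[150:290,240:430],None,fx=3,fy=3))"
```

```text
now lane [ -1.2 188.8  34.7] F [-0.68  0.68 -0.55] t 7.8 q [-0.36  0.27  2.53  2.42  0.31 -1.18]
(-2, 190, 34) [-1.  -1.2  0.1] [ 0.1 -0.1  0. ]
(-2, 170, 34) [-1.  18.8  0.1] [ 0.1 -0.1  0. ]
(-2, -30, 34) [ -1.  218.8   0.5] [ 0.1 -0.1  0. ]
```

View pics/s4c.png

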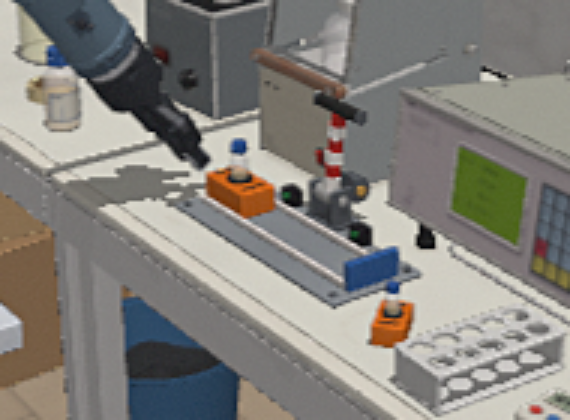

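The hand is beside the carrier's +y end at carrier height and the barrier is still up. I push slowly along -y (tool +y).

>>> {"op": "jog_arm", "data": {"rows": [[[-1,5,0,0,0,0,30],[-1,10,0,0,0,0,30],[-1,15,0,0,0,0,30],[-1,20,0,0,0,0,30],[-1,25,0,0,0,0,30],[-1,30,0,0,0,0,30],[-1,35,0,0,0,0,30],[-1,40,0,0,0,0,30],[-1,45,0,0,0,0,30],[-1,50,0,0,0,0,30]]]}}

```text
clock: 9.1
tool_pos: [0.4498, -0.0277, 0.0333]
ee_rot: [0.954, 0.0, 0.301, 0.0]
ft_force: [-0.2, 2.7, -0.1]
width: 0.352
gripper_force: 1.0
```

```bash
cat >> h.py <<'E'
def carrier(f):
    p,_=snap('top',f); P=cloud(f); hsv=cv2.cvtColor(p,cv2.COLOR_BGR2HSV)
    m=(hsv[...,0]<18)&(hsv[...,1]>180)&(hsv[...,2]>120)&(P[...,2]>.026)&(P[...,2]<.046)&(abs(P[...,0]-.4525)<.032)&(P[...,1]>-.31)&(P[...,1]<0)
    m=cv2.morphologyEx(m.astype(np.uint8),cv2.MORPH_OPEN,np.ones((2,2)))>0
    v,u=np.nonzero(m)
    # edges by ray at top height: pixel borders
    print('carrier n',len(u),'lane y max/min',(ray(f,u.min()-.5,np.median(v),.036)[1]-O[1]).round(4),(ray(f,u.max()+.5,np.median(v),.036)[1]-O[1]).round(4))
E
python3 -c "
from h import *
rows(35,[(-2,80,34),(-2,-30,34)]); carrier('t5')"
```

```text
now lane [ -2.7 139.3  33.3] F [-0.24  2.74 -0.05] t 9.1 q [-0.56  0.27  2.53  2.12  0.36 -1.06]
(-2, 80, 34) [ 0.9 59.3 -0.1] [0. 0. 0.]
(-2, -30, 34) [  0.8 169.3  -0. ] [0. 0. 0.]
carrier n 163 lane y max/min 0.1066 0.0296
```

Contact is established at 2.7 N. The carrier face is 33 mm ahead of the TCP, so home is at a TCP lane y of about -22.

>>> {"op": "jog_arm", "data": {"rows": [[[0,6,0,0,0,0,30],[1,12,0,0,0,0,30],[1,18,0,0,0,0,30],[1,24,0,0,0,0,30],[1,30,0,0,0,0,30],[1,36,0,0,0,0,30],[1,42,0,0,0,0,30],[1,48,0,0,0,0,30],[1,54,0,0,0,0,30],[1,60,0,0,0,0,30]]]}}

```text
clock: 10.4
tool_pos: [0.4508, -0.0878, 0.034]
ee_rot: [0.954, 0.0, 0.301, 0.0]
ft_force: [-0.9, 2.2, -1.0]
width: 0.35
gripper_force: 0.6
```

>>> {"op": "jog_arm", "data": {"rows": [[[0,6,0,0,0,0,30],[0,12,0,0,0,0,30],[0,18,0,0,0,0,30],[0,24,0,0,0,0,30],[0,30,0,0,0,0,30],[0,36,0,0,0,0,30],[0,42,0,0,0,0,30],[0,48,0,0,0,0,30],[0,54,0,0,0,0,30],[0,60,0,0,0,0,30]]]}}

```text
clock: 11.65
tool_pos: [0.4508, -0.1478, 0.0341]
ee_rot: [0.954, 0.0, 0.301, 0.0]
ft_force: [-0.9, 1.6, -1.7]
width: 0.351
gripper_force: 0.6
```

```bash
python3 -c "
from h import *
rows(35,[(-2,-10,34),(-2,-22,34)]); carrier('t6')
p,_=snap('side','s6'); cv2.imwrite('pics/s6c.png',cv2.resize(p[150:290,240:430],None,fx=3,fy=3))"
```

```text
now lane [-1.7 19.2 34.1] F [-0.87  1.57 -1.65] t 11.65 q [-0.91  0.31  2.43  1.58  0.47 -0.83]
(-2, -10, 34) [-0.3 29.2 -0. ] [ 0. -0.  0.]
(-2, -22, 34) [-0.3 41.2 -0. ] [ 0. -0.  0.]
carrier n 148 lane y max/min -0.0124 -0.0892
```

View pics/s6c.png

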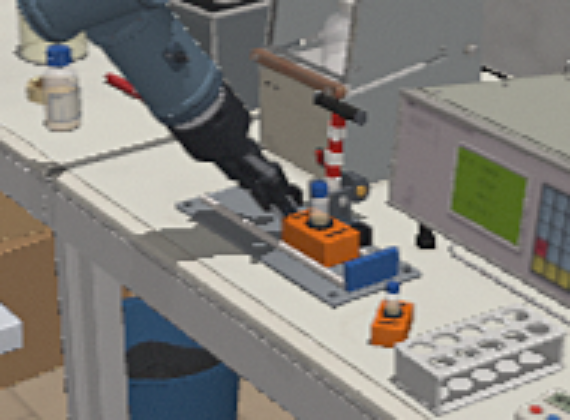

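The carrier is under way and square between the rails, about 42 mm short of home, and the barrier is up. I push on and slow down at the end.

>>> {"op": "jog_arm", "data": {"rows": [[[0,6,0,0,0,0,30],[0,12,0,0,0,0,30],[0,18,0,0,0,0,30],[0,23,0,0,0,0,30],[0,27,0,0,0,0,30],[0,31,0,0,0,0,30],[0,34,0,0,0,0,30],[0,36,0,0,0,0,30],[0,38,0,0,0,0,30],[0,39,0,0,0,0,30]]]}}

```text
clock: 13.0
tool_pos: [0.4508, -0.1865, 0.0341]
ee_rot: [0.954, 0.0, 0.301, 0.0]
ft_force: [-0.9, 4.8, 4.0]
width: 0.357
gripper_force: 2.3
```

```bash
python3 -c "
from h import *
rows(35,[(-2,-22,34)]); carrier('t7')"
```

```text
now lane [ -1.7 -19.5  34.1] F [-0.86  4.82  4.01] t 13.0 q [-0.99  0.33  2.38  1.46  0.5  -0.77]
(-2, -22, 34) [-0.3  2.5 -0. ] [ 0. -0.  0.]
carrier n 150 lane y max/min -0.0508 -0.1275
```

>>> {"op": "jog_arm", "data": {"rows": [[[0,0.5,0,0,0,0,30],[0,1,0,0,0,0,30],[0,1.5,0,0,0,0,30],[0,2,0,0,0,0,30],[0,2,0,0,0,0,30],[0,2,0,0,0,0,30],[0,2,0,0,0,0,30],[0,2,0,0,0,0,30],[0,2,0,0,0,0,30],[0,2,0,0,0,0,30]]]}}

```text
clock: 14.3
tool_pos: [0.4508, -0.1885, 0.0341]
ee_rot: [0.954, 0.0, 0.301, 0.001]
ft_force: [-1.4, 2.6, 3.1]
width: 0.35
gripper_force: 1.8
```

```bash
python3 -c "
from h import *
rows(35,[(-2,-22,34)]); carrier('t8')"
```

```text
now lane [ -1.7 -21.5  34.1] F [-1.35  2.65  3.1 ] t 14.3 q [-1.    0.33  2.38  1.45  0.51 -0.77]
(-2, -22, 34) [-0.3  0.5 -0. ] [ 0.1 -0.   0. ]
carrier n 149 lane y max/min -0.0543 -0.131
```

The carrier reads y = -92.7 mm. One more 1.5 mm nudge will seat it, then I back off.

>>> {"op": "jog_arm", "data": {"rows": [[[0,0.5,0,0,0,0,30],[0,1,0,0,0,0,30],[0,1.5,0,0,0,0,30],[0,1.5,0,0,0,0,30],[0,1.5,0,0,0,0,30],[0,1.5,0,0,0,0,30],[0,1.5,0,0,0,0,30],[0,1.5,0,0,0,0,30],[0,1.5,0,0,0,0,30],[0,1.5,0,0,0,0,30]]]}}

```text
clock: 15.6
tool_pos: [0.4508, -0.19, 0.0341]
ee_rot: [0.954, 0.0, 0.301, 0.001]
ft_force: [-0.5, 4.4, 3.3]
width: 0.353
gripper_force: 2.0
```

>>> {"op": "jog_arm", "data": {"rows": [[[0,-3,0,0,0,0,30],[0,-8,0,0,0,0,30],[0,-16,0,0,0,0,30],[0,-20,-4,0,0,0,30],[0,-20,-20,0,0,0,30],[0,-20,-40,0,0,0,30],[0,-20,-60,0,0,0,30],[0,-20,-80,0,0,0,30],[0,-20,-80,0,0,0,30],[0,-20,-80,0,0,0,30]]]}}

```text
clock: 16.85
tool_pos: [0.405, -0.1699, 0.0995]
ee_rot: [0.954, 0.0, 0.301, 0.001]
ft_force: [0.1, -0.3, -0.4]
width: 0.355
gripper_force: 0.0
```

```bash
python3 -c "
from h import *
rows(35,[]); carrier('t9')
p,_=snap('side','s9'); cv2.imwrite('pics/s9c.png',cv2.resize(p[150:290,240:430],None,fx=3,fy=3))"
```

```text
now lane [-47.5  -2.9  99.5] F [ 0.1  -0.3  -0.35] t 16.85 q [-1.11  0.06  2.43  1.05  0.63 -0.41]
carrier n 174 lane y max/min -0.0542 -0.1309
```

View pics/s9c.png

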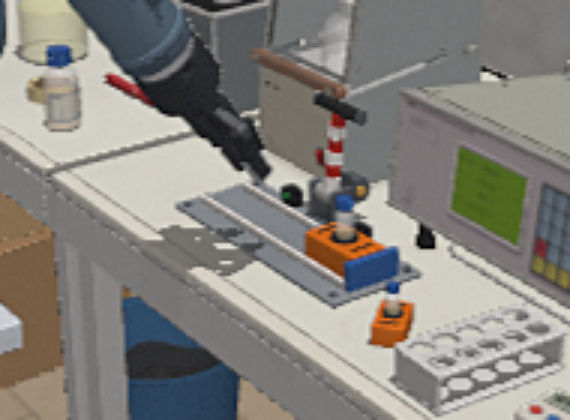

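The carrier is against the blue stop at y ≈ -92.6 mm, the barrier is up, and the hand is clear.

```bash
python3 -c "
from h import *
print(close_job())"
```

```text
the job is handed in; nothing more can be done
None
```

The job is handed in: the barrier stands raised by itself, the carrier is home against the blue end stop (measured y about -92.6 mm), and the hand is clear; the judge's result was not shown.

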